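Set the drill jig's clamp screw

TASK

Take the longer of the two steel pins from the wooden stand and push it fully home in the drill jig's bushed hole, then let go of it. Then turn the jig's wing thumbscrew clockwise until it seats, back it off a quarter turn, and finish still gripping the wing at that setting. Leave the short pin and the things around the work where they are.

Things in the scene. Friction and masses are not known exactly. Their poses are not given: they have to be found in the camera images.
- long_pin_mid (a point): centre of the long steel pin, 80 mm, upright 22 mm deep in either hole of the stand. Upward: shank 10 mm diameter, 40 mm long, chamfered foot; collar 18 mm diameter, 4 mm thick; round grip 14 mm diameter, 36 mm tall. This point is on the axis, half-way up, level with the collar's underside: grip's middle 22 mm above it, foot 40 mm below. z up along the pin. About 0.06 kg
- short_pin_mid (a point): centre of the short steel pin, not to be used: the same make but 56 mm long (shank 26 mm, collar 4 mm, grip 26 mm tall), upright in the stand's other hole; this point is half-way up on its axis
- pin_stand: fixed wooden block 120 x 50 x 30 mm with two holes 22 mm deep, 70 mm apart along its x axis (35 mm either side of its middle); origin in the centre of its underside, x along its length. Beware of the solid black leads that hang at the bench's right side, from the bench edge at x 0.53, y -0.15 up and away to x 0.64 at 0.33 m height; the way in from the right is nearer to the robot
- jig_hole (a point): mouth of the jig's pin hole: centre of the top of its steel bush (22 mm diameter), 52 mm above the bench. Hole 11.5 mm wide, straight down, about 50 mm deep. The pin is home when its collar rests on the bush. Axes are the jig's: z up, y along the jig, pointing from the thumbscrew to the hole (110 mm apart)
- jig: drill jig bolted to the bench: dark steel base 110 x 205 x 20 mm, on it an aluminium guide plate 85 x 175 mm, top 50 mm above the bench; origin in the centre of the underside, y along its length. Pin hole at y = +55 mm, thumbscrew at y = -55 mm. The two small guide holes between them stay empty
- thumbscrew_wing (a point): middle of the thumbscrew's flat steel wing, on the screw's upright axis, 74 mm above the bench. The wing is 46 mm long (this point's x axis), 10 mm thick (y axis), 22 mm tall (63 to 85 mm above the bench), over a round shoulder 28 mm in diameter. It turns with the screw and stays at its height
- thumbscrew (a joint): turn of the thumbscrew in rad: 0 = seated (hard stop), negative = loosened; grows as it is turned clockwise seen from above. Starts 0.6 to 1.5 rad short of its seat. A quarter turn back from the seat reads -1.57. Light friction, about 0.06 N m; it stays where it is left
- nail_jar: bystander: glass jar with a lid, 62 mm diameter, 85 mm tall, origin in the centre of its underside
- sanding_block: bystander: sanding block 64 x 112 x 28 mm lying flat, origin in the centre of its underside
- screwdriver: bystander: screwdriver 238 mm long (along its y axis), 27 mm thick, lying on the bench on the robot's side of the jig, origin in the centre of its underside
There are look-alikes about, which are no part of the job. Leave any yellow look-alike of the part that bears long_pin_mid alone.

How it is judged:
On the way, in this order (a step that is already met when the one before it is completed fails the run):
1. the long pin is home in the jig's bushed hole and let go (horizontal distance between long_pin_mid and jig_hole below 0.004 m and z of long_pin_mid in the frame of jig_hole below 0.003 m and angle between long_pin_mid's own z axis and vertical below 0.08 rad and contact force between the fingers and long_pin below 0.1 N), for 0.2 s.
2. the thumbscrew is turned clockwise to its seat, the pin still home (horizontal distance between long_pin_mid and jig_hole below 0.004 m and z of long_pin_mid in the frame of jig_hole below 0.003 m and angle between long_pin_mid's own z axis and vertical below 0.08 rad and value of joint thumbscrew above -0.07 rad), for 0.1 s.
At the end, for the whole second after the job is handed in: long pin home in the jig (collar within 3 mm of the bush, 4 mm of the axis, upright to 0.08 rad); thumbscrew still, 90 +/- 16 degrees back from its seat, its wing gripped (over 1.5 N, grasp within 40 mm of its middle); short pin, jar, sanding block, screwdriver moved under 30 mm (horizontal distance between long_pin_mid and jig_hole below 0.004 m and z of long_pin_mid in the frame of jig_hole below 0.003 m and angle between long_pin_mid's own z axis and vertical below 0.08 rad and value of joint thumbscrew between -1.85 and -1.29 rad and velocity of joint thumbscrew between -0.05 and 0.05 rad/s and contact force between the fingers and thumbscrew above 1.5 N and distance between the grasp point and thumbscrew_wing below 0.04 m and distance of each of short_pin_mid, nail_jar, sanding_block, screwdriver from where it was at the start of the episode below 0.03 m); the arm keeps its last pose, push and grip.
It fails at once if the short pin or one of the things around the work is moved by more than 30 mm (distance of any of short_pin_mid, nail_jar, sanding_block, screwdriver from where it was at the start of the episode above 0.03 m).
It also fails if it takes over 72 s, if anything falls off the work surface, if the arm or the gripper's body presses on something with over 40 N, if the wrist force passes 120 N, or if a joint passes its speed limit or range.

ROBOT

A 6-joint arm with a two-finger parallel gripper is mounted at the origin on a cart in front of the work surface, level with it; the furniture and walls round the work are solid. World frame = base frame: x ahead of the robot, y to its left, z up, the work surface at z = 0. Lengths are in m, angles in rad, forces in N, time in s.
With the tool pointing down it reaches from about 0.425 to 1.125 m from the base axis. Payload 14.9 kg.
Tool frame: the origin (TCP) lies at the very end of the fingers, on their centre line; the grasp point (between the pads) lies 19 mm behind it; z points along the fingers, y is the direction in which the jaws open and shut (so a half turn about z gives the same grasp; the last joint's range is limited). The gripper opens to 91 mm and grips with 3 to 60 N. Pads are 32 mm wide; open, the fingers measure 118 mm over their backs; the gripper's body (76 mm by 178 mm) begins 60 mm behind the grasp point.
Start: joints at [1.159, 0.379, 1.734, -0, 1.028, -0.033], TCP at [0.259, 0.65, 0.214] pointing down, gripper open.
Joint ranges: [-2.77, 2.77], [-0.74, 2.19], [0, 2.66], [-1.06, 4.2], [0.31, 2.87], [-3.08, 3.08]. Speed limits (rad/s): [1.89, 1.89, 2.39, 3.14, 3.14, 3.14].

INTERFACE

Orientations are given as a unit quaternion [x, y, z, w].
In Python, from cell import sensors, grab_frame, job gives the robot as it stands. The module is installed in compiled form; this text tells all that it offers.
- The arm moves only by the tool move_arm, never from a script. Its argument "motion" is a list of rows, each a list of 3 entries, a list of its own where there are three numbers: the shift along the tool's x, y, z in mm, then the turn, a rotation vector about the tool's x, y, z in rad, then the opening, from 0 (shut) to 1 (fully open). A call has 1 to 5 rows; each row is the pose to reach, as a shift and turn from the pose measured when the call began, along the tool's axes at that moment; what a row does not reach only later rows make up. A row lasts 1/12 s, in which the tool goes at most 41.7 mm and 7.16 degrees, less where a joint would pass 70% of its speed; a pose out of reach is approached as far as the arm can. A call with a gripper value outside its range is refused whole. The fingers move at their own pace and stop on an object; "squeeze" is the grip in N (left out, the last holds). Time passes only in rows, so rows that repeat a pose let the fingers close. It gives the time, the measured TCP pose, the force and the opening at its end, in the units of the state.
- sensors.get_state(): the state, without advancing time (a new reading comes with each control period).
- grab_frame(name): name is "side" or "top" or "wrist"; returns a dict with "frame" (384x512x3 uint8, blue, green, red), "vertical_fov" (degrees; the focal length in pixels is half the picture's height over the tangent of half this angle, whatever the lens; pixels are square), "cx", "cy" (the principal point, pixels), "T" (4x4, takes a point from camera to world coordinates). Camera axes: x right, y down, z forward; pixel columns grow to the right and rows downward; lengths in m; the calibration is good to about 2 mm. A picture is of the moment at which its call begins. There is no depth.
- job.finish_job(): hands the job in, once; it reports no verdict.
The state is a dict: "t": time; "joint_positions": joint angles; "joint_vel": joint speeds; "tau": joint torques, N m; "tool_pos": TCP position; "tcp_rot": TCP orientation; "ft_force": force on the tool from outside, world axes, zero at the start; "torque": the same for the moment, N m; "finger_gap": finger opening in m.
Only numpy, scipy, OpenCV 4.12 (cv2) and the standard library are available. Lean on these libraries where they do the work, as an engineer would, in place of code of your own. Each camera call takes 0.05 s, during which the arm holds its last target. There are 200 camera calls.

## Working session

There is one attempt and no reset: what is moved stays moved. The work goes in short steps, Python scripts to look and compute and a tool call to move; the robot and the scene stay as the last step left them, time stands still between calls to the robot, and variables do not carry over. Pictures are saved under pics/ and viewed, about 8 in all and at most 12, crops included, and the job is handed in when it is done.

Besides the shell and the picture viewer there is one more tool, called after "Emit:" as a command line: name --argument value ..., lists and objects as JSON in quotes. move_arm: Moves the arm, as the interface text tells. Its arguments: {"type":"object","properties":{"motion":{"type":"array","items":{"type":"array"}},"squeeze":{"type":"number"}},"required":["motion"]}

```bash
mkdir -p pics; cat > h.py <<'E'
import numpy as np, cv2
from cell import sensors, grab_frame, job
from scipy.spatial.transform import Rotation as R
def snap(n,f):
    d=grab_frame(n); cv2.imwrite('pics/'+f+'.png',d['frame']); np.savez('pics/'+f+'.npz',T=d['T'],fov=d['vertical_fov'],cx=d['cx'],cy=d['cy'],frame=d['frame']); return d
def load(f): return np.load('pics/'+f+'.npz')
def ray(d,u,v):
    fl=192/np.tan(np.radians(float(d['fov']))/2); T=d['T']
    r=T[:3,:3]@np.array([(u-d['cx'])/fl,(v-d['cy'])/fl,1]); return T[:3,3],r/np.linalg.norm(r)
def onz(d,u,v,z):
    o,r=ray(d,u,v); return o+r*(z-o[2])/r[2]
def tri(d1,p1,d2,p2):
    a,r=ray(d1,*p1); b,s=ray(d2,*p2); t=np.linalg.lstsq(np.c_[r,-s],b-a,rcond=None)[0]
    p,q=a+r*t[0],b+s*t[1]; return (p+q)/2,np.linalg.norm(p-q)
def proj(d,P):
    fl=192/np.tan(np.radians(float(d['fov']))/2); c=np.linalg.inv(d['T'])@np.r_[P,1]
    return c[:2]/c[2]*fl+[d['cx'],d['cy']]
def tool(P,yaw_y=None):
    "shift in tool axes mm to world TCP P"
    s=sensors.get_state(); Q=R.from_quat(s['tcp_rot']); return Q.inv().apply(np.array(P)-s['tool_pos'])*1000
E
python3 - <<'E'
from h import *
np.set_printoptions(precision=3,suppress=True)
for n in('top','side','wrist'):
    d=snap(n,n+'0'); print(n,d['vertical_fov'],d['cx'],d['cy'],d['T'])
a=cv2.imread('pics/top0.png');b=cv2.imread('pics/side0.png')
print(sensors.get_state())
E
```

```text
top 46.752714805657845 255.09375270789246 196.35335609716117 [[-0.029 -0.987  0.159  0.348]
 [-0.999  0.032  0.018  0.203]
 [-0.023 -0.158 -0.987  1.024]
 [ 0.     0.     0.     1.   ]]
side 52.409372755949 262.4487673806448 188.33579392885315 [[ 0.952 -0.185  0.245  0.291]
 [-0.307 -0.563  0.767 -0.515]
 [-0.004 -0.805 -0.593  0.631]
 [ 0.     0.     0.     1.   ]]
wrist 71.65511312696287 255.39310008048008 189.75362194510205 [[ 0.37   0.889  0.269  0.182]
 [ 0.929 -0.354 -0.107  0.681]
 [ 0.     0.289 -0.957  0.383]
 [ 0.     0.     0.     1.   ]]
{'t': 0.15, 'joint_positions': array([ 1.159,  0.379,  1.735, -0.   ,  1.028, -0.033]), 'joint_vel': array([ 0.   , -0.003, -0.001, -0.001, -0.001, -0.   ]), 'tau': array([  0.   , -76.41 , -43.465,   0.065,   0.041,  -0.   ]), 'tool_pos': array([0.259, 0.65 , 0.213]), 'tcp_rot': array([ 0.188,  0.982, -0.   , -0.   ]), 'ft_force': array([0.111, 0.336, 0.531]), 'torque': array([ 0.003, -0.013, -0.003]), 'finger_gap': 0.09083028305455854}
```

View pics/top0.png

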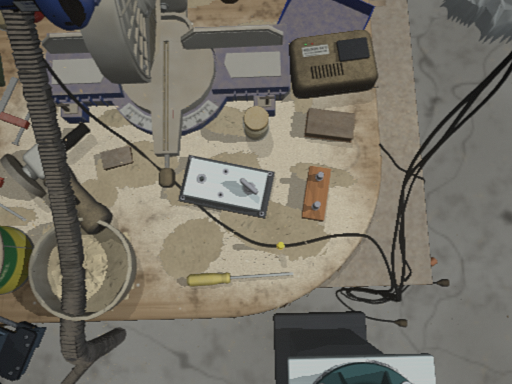

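View pics/side0.png

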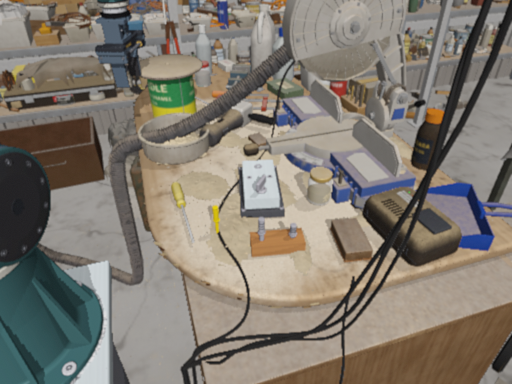

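Top view: the stand is at (316,193) with pins at about (320,176) and (316,206). The jig is at (227,186), its wing near (247,187) and its hole near (202,178). The yellow object at (281,245) in top and (215,220) in side is the look-alike. In side, the pins are at (262,228), which looks the taller, and (293,230). Next, one close crop.

```bash
python3 - <<'E'
from h import *
a=cv2.imread('pics/top0.png')[145:225,170:345];b=cv2.imread('pics/side0.png')[150:260,195:325]
a=cv2.resize(a,None,fx=4.5,fy=4.5,interpolation=2)[:300+60]; 
a=cv2.resize(cv2.imread('pics/top0.png')[148:222,175:335],(640,296),interpolation=2)
b=cv2.resize(cv2.imread('pics/side0.png')[155:257,228:316],None,fx=3,fy=3,interpolation=2)
c=np.zeros((600,640,3),np.uint8);c[:296]=a;c[294:294+b.shape[0],:b.shape[1]]=b[:306]
cv2.imwrite('pics/crop1.png',c)
T,S=load('top0'),load('side0')
np.set_printoptions(precision=4,suppress=True)
for n,p in dict(pinA=(320,176),pinB=(316,206)).items(): print(n,onz(T,*p,.06))
E
```

```text
pinA [0.5441 0.0761 0.06  ]
pinB [0.4777 0.0883 0.06  ]
```

View pics/crop1.png

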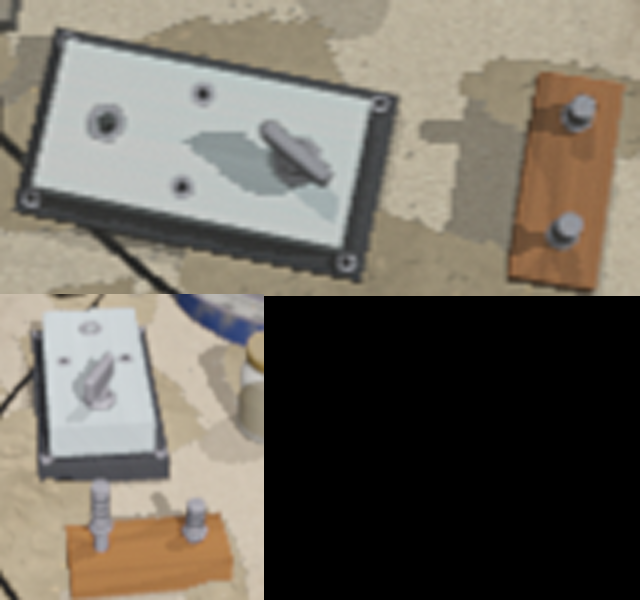

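```bash
python3 - <<'E'
from h import *
np.set_printoptions(precision=4,suppress=True)
T,S=load('top0'),load('side0')
c=lambda u,v:((u+.5)/4-.5+175,(v+.5)/4-.5+148)
print('long top',onz(T,*c(570,223),.088),tri(T,c(570,223),S,(261.3,218.7)))
print('short top',onz(T,*c(582,103),.064))
print('hole',onz(T,*c(106,123),.052), 'side',onz(S,228+90/3,155+(328-294)/3,.052))
w=[onz(T,*c(*p),.085) for p in((268,126),(324,175))]; print('wing',w,sum(w)/2,np.linalg.norm(w[0]-w[1]))
q=[onz(T,*c(*p),.050)for p in((62,40),(365,95),(345,245),(45,190))];print('plate',np.array(q),sum(q)/4)
# hose: top pixels along centreline; for a range of heights, where in side
for p in((75,345),(70,280),(62,200),(50,130),(35,60),(20,5)):
    print(p)
    for z in(0,.1,.2,.3,.4,.5,.6):
        P=onz(T,*p,z); print('   ',P,proj(S,P))
E
```

```text
long top [0.4795 0.089  0.088 ] (array([0.4801, 0.0886, 0.0849]), np.float64(0.0003730387843403459))
short top [0.5492 0.0761 0.064 ]
hole [0.5493 0.3403 0.052 ] side [0.5491 0.334  0.052 ]
wing [array([0.5379, 0.2481, 0.085 ]), array([0.5101, 0.2187, 0.085 ])] [0.524  0.2334 0.085 ] 0.04043684467185761
plate [[0.5984 0.365  0.05  ]
 [0.5608 0.195  0.05  ]
 [0.4765 0.2089 0.05  ]
 [0.5128 0.375  0.05  ]] [0.5371 0.286  0.05  ]
(75, 345)
    [0.1897 0.634  0.    ] [121.0944 150.2031]
    [0.2052 0.5919 0.1   ] [119.5366 126.8974]
    [0.2207 0.5498 0.2   ] [117.7195  99.7133]
    [0.2362 0.5077 0.3   ] [115.5726  67.5947]
    [0.2516 0.4656 0.4   ] [112.9971  29.0639]
    [0.2671 0.4235 0.5   ] [109.8504 -18.012 ]
    [0.2826 0.3814 0.6   ] [105.9188 -76.8305]
(70, 280)
    [0.3331 0.6507 0.    ] [166.4736 140.6854]
    [0.3346 0.6069 0.1   ] [163.7315 118.489 ]
    [0.3361 0.5632 0.2   ] [160.5258  92.5389]
    [0.3375 0.5195 0.3   ] [156.7279  61.7952]
    [0.339  0.4757 0.4   ] [152.1569  24.7943]
    [0.3405 0.432  0.5   ] [146.5503 -20.5903]
    [0.3419 0.3883 0.6   ] [139.5111 -
[... 661 characters left out ...]
6   ] [215.058  -79.4176]
(35, 60)
    [0.874  0.7587 0.    ] [306.0988 105.5677]
    [0.8226 0.7044 0.1   ] [300.4618  87.3205]
    [0.7713 0.6501 0.2   ] [293.8148  65.8037]
    [0.7199 0.5958 0.3   ] [285.8594  40.0518]
    [0.6685 0.5416 0.4   ] [276.1673   8.6781]
    [0.6171 0.4873 0.5   ] [264.1001 -30.3841]
    [0.5658 0.433  0.6   ] [248.6629 -80.3554]
(20, 5)
    [1.0249 0.8048 0.    ] [336.3354  95.981 ]
    [0.9588 0.746  0.1   ] [330.2744  78.7724]
    [0.8927 0.6872 0.2   ] [323.1104  58.432 ]
    [0.8265 0.6284 0.3   ] [314.5121  34.0196]
    [0.7604 0.5696 0.4   ] [304.001    4.1761]
    [0.6943 0.5108 0.5   ] [290.8588 -33.1376]
    [0.6282 0.452  0.6   ] [273.9563 -81.1277]
```

View pics/wrist0.png

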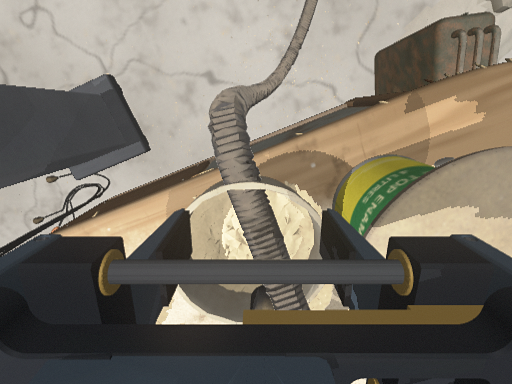

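The wrist view shows the hose at about (260,200), low over the bucket and below the gripper. There is a cable at about (60,200). Candidates for the long pin:
- The steel pin at top (317,204), side (261,219). Its top triangulates to z≈0.085 (expected 0.088), so this is the long one.
- The steel pin at top (320,174), which is the short one.
- The yellow look-alike at top (281,245).

I'm choosing the first one, the robot-side pin. The hole-to-wing distance measures 0.110 m, which matches.

Emit:
move_arm --motion '[[[-27,-29,0],[0,0,0],1],[[-54,-58,0],[0,0,0],1],[[-81,-87,0],[0,0,0],1],[[-108,-116,0],[0,0,0],1],[[-135,-145,0],[0,0,0],1]]'

```text
t: 0.57
tool_pos: [0.3307, 0.4636, 0.2133]
tcp_rot: [0.188, 0.982, -0.001, -0.0]
ft_force: [1.7, -0.1, 1.5]
finger_gap: 0.091
```

Emit:
move_arm --motion '[[[-27,-29,0],[0,0,0],1],[[-54,-58,0],[0,0,0],1],[[-81,-87,0],[0,0,0],1],[[-108,-116,0],[0,0,0],1],[[-135,-145,0],[0,0,0],1]]'

```text
t: 0.98
tool_pos: [0.4027, 0.2772, 0.2135]
tcp_rot: [0.188, 0.982, -0.001, -0.0]
ft_force: [1.0, 0.3, 0.4]
finger_gap: 0.0907
```

Emit:
move_arm --motion '[[[-29,-29,5],[0,0,-0.04],1],[[-58,-58,10],[0,0,-0.08],1],[[-87,-87,20],[0,0,-0.12],1],[[-114,-116,30],[0,0,-0.16],1],[[-141,-146,40],[0,0,-0.196],1]]'

```text
t: 1.4
tool_pos: [0.4801, 0.0881, 0.1736]
tcp_rot: [0.09, 0.996, -0.0, 0.0]
ft_force: [0.1, 0.8, -0.2]
finger_gap: 0.0914
```

Emit:
move_arm --motion '[[[0,0,0],[0,0,0],1],[[0,0,0],[0,0,0],1],[[0,0,0],[0,0,0],1]]'

```text
t: 1.65
tool_pos: [0.4799, 0.0881, 0.1736]
tcp_rot: [0.091, 0.996, -0.0, -0.0]
ft_force: [0.1, 0.5, 0.9]
finger_gap: 0.0914
```

```bash
python3 - <<'E'
from h import *
np.set_printoptions(precision=4,suppress=True)
d=snap('wrist','w1'); s=sensors.get_state(); print(s['t'],s['tool_pos'],s['tcp_rot'],s['joint_positions'])
D=load('w1')
print('long',proj(D,[.4795,.089,.088]),'short',proj(D,[.549,.076,.064]),'tcp',proj(D,s['tool_pos']))
E
```

```text
1.7 [0.4799 0.0887 0.1738] [ 0.0899  0.9959 -0.0004  0.0002] [ 0.1355  0.1     2.1775 -0.001   0.8639 -1.2546]
long [255.3265 193.9089] short [255.1096 245.1374] tcp [255.0182 231.74  ]
```

View pics/w1.png

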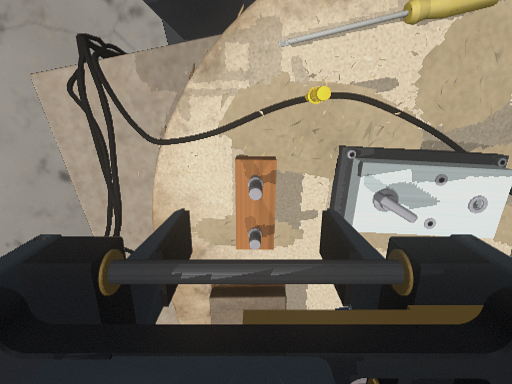

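The wrist view shows the stand straight ahead, with the long pin near (255,188), the short pin near (255,238), the wing at (395,205) and the hole at (478,204). I'll zoom in once to refine these.

```bash
python3 - <<'E'
from h import *
D=load('w1');np.set_printoptions(precision=4,suppress=True)
print('hole',proj(D,[.5493,.338,.052]),'wing',proj(D,[.538,.248,.085]),proj(D,[.510,.2187,.085]))
f=D['frame']
a=cv2.resize(f[165:255,230:280],None,fx=6,fy=6,interpolation=2);b=cv2.resize(f[150:240,350:500],None,fx=3.2,fy=3.2,interpolation=2)
c=np.zeros((545,790,3),np.uint8);c[:540,:300]=a;c[:b.shape[0],305:305+b.shape[1]]=b;cv2.imwrite('pics/crop2.png',c)
E
```

```text
hole [476.4633 203.9241] wing [414.1429 219.2003] [384.9145 199.1509]
```

View pics/crop2.png

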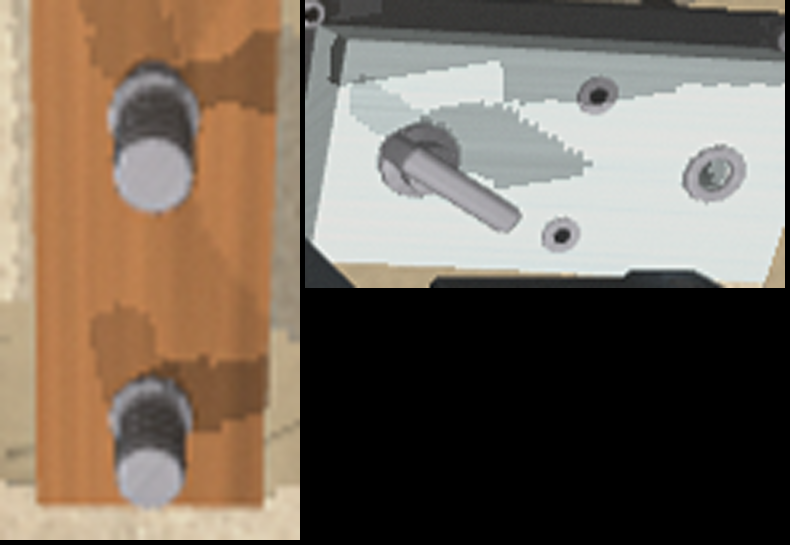

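Long pin top is at (255.1,193.6), against (255.3,193.9) predicted, so the position is confirmed. Descending and gripping.

Emit:
move_arm --motion '[[[0,0,35],[0,0,0],1],[[0,0,70],[0,0,0],1],[[0,0,100],[0,0,0],1],[[0,0,118],[0,0,0],1],[[0,0,118],[0,0,0],1]]'

```text
t: 2.12
tool_pos: [0.4775, 0.0897, 0.0529]
tcp_rot: [0.089, 0.996, -0.001, -0.002]
ft_force: [-0.0, 0.5, 0.2]
finger_gap: 0.0911
```

Emit:
move_arm --motion '[[[0,0,0],[0,0,0],0],[[0,0,0],[0,0,0],0],[[0,0,0],[0,0,0],0],[[0,0,0],[0,0,0],0],[[0,0,0],[0,0,0],0]]' --squeeze 20

```text
t: 2.53
tool_pos: [0.4781, 0.0899, 0.054]
tcp_rot: [0.089, 0.996, -0.001, -0.001]
ft_force: [-0.1, -0.1, 0.7]
finger_gap: 0.0608
```

Emit:
move_arm --motion '[[[0,0,0],[0,0,0],0],[[0,0,0],[0,0,0],0],[[0,0,0],[0,0,0],0],[[0,0,0],[0,0,0],0],[[0,0,0],[0,0,0],0]]'

```text
t: 2.95
tool_pos: [0.4781, 0.0898, 0.054]
tcp_rot: [0.089, 0.996, -0.001, -0.001]
ft_force: [0.0, -0.3, -0.2]
finger_gap: 0.0277
```

```bash
python3 - <<'E'
from h import *
np.set_printoptions(precision=4,suppress=True)
D=load('w1');print('hole',onz(D,477.9,204.4,.052),'wing',onz(D,384.4,195.3,.085),onz(D,416,218,.085))
s=sensors.get_state();print(s)
E
```

```text
hole [0.5502 0.3397 0.052 ] wing [0.5057 0.2184 0.085 ] [0.537  0.2499 0.085 ]
{'t': 2.95, 'joint_positions': array([ 0.1382,  0.3208,  2.2088, -0.0012,  0.6149, -1.2532]), 'joint_vel': array([ 0.0007,  0.0025, -0.0014, -0.0008, -0.    , -0.0007]), 'tau': array([  0.0015, -55.5764, -27.4197,  -0.007 ,   0.0944,   0.0005]), 'tool_pos': array([0.4781, 0.0898, 0.054 ]), 'tcp_rot': array([ 0.089 ,  0.996 , -0.0007, -0.0013]), 'ft_force': array([ 0.0212, -0.2747, -0.1635]), 'torque': array([ 0.065 , -0.0009,  0.0256]), 'finger_gap': 0.027650056059583424}
```

Emit:
move_arm --motion '[[[0,0,0],[0,0,0],0],[[0,0,0],[0,0,0],0],[[0,0,0],[0,0,0],0],[[0,0,0],[0,0,0],0],[[0,0,0],[0,0,0],0]]'

```text
t: 3.37
tool_pos: [0.478, 0.0897, 0.0539]
tcp_rot: [0.089, 0.996, -0.001, -0.001]
ft_force: [-0.4, -3.3, -0.2]
finger_gap: 0.0134
```

Emit:
move_arm --motion '[[[0,0,-15],[0,0,0],0],[[0,0,-35],[0,0,0],0],[[0,0,-55],[0,0,0],0],[[0,0,-75],[0,0,0],0],[[0,0,-75],[0,0,0],0]]'

```text
t: 3.78
tool_pos: [0.4801, 0.0902, 0.1321]
tcp_rot: [0.089, 0.996, -0.0, 0.001]
ft_force: [2.1, 0.4, 0.8]
finger_gap: 0.0136
```

```bash
python3 - <<'E'
from h import *
np.set_printoptions(precision=4,suppress=True)
s=sensors.get_state();print(s['tool_pos'],s['tcp_rot'],s['ft_force'],s['finger_gap'],tool([.5498,.34,s['tool_pos'][2]]))
E
```

```text
[0.4801 0.0902 0.1321] [ 0.089   0.996  -0.0001  0.0008] [2.0598 0.4484 0.7845] 0.013590462700840111 [-24.2938 258.1887   0.0015]
```

Emit:
move_arm --motion '[[[0,10,-30],[0,0,0],0],[[-4,48,-40],[0,0,0],0],[[-8,88,-40],[0,0,0],0],[[-12,128,-40],[0,0,0],0],[[-16,168,-40],[0,0,0],0]]'

```text
t: 4.2
tool_pos: [0.5257, 0.2547, 0.1719]
tcp_rot: [0.089, 0.996, 0.0, 0.001]
ft_force: [0.5, -1.5, -1.1]
finger_gap: 0.0134
```

Emit:
move_arm --motion '[[[-4,40,0],[0,0,0],0],[[-8,80,0],[0,0,0],0],[[-8,90,20],[0,0,0],0],[[-8,90,45],[0,0,0],0],[[-8,90,45],[0,0,0],0]]'

```text
t: 4.62
tool_pos: [0.5472, 0.3415, 0.1218]
tcp_rot: [0.089, 0.996, -0.002, -0.002]
ft_force: [-0.9, -0.5, -1.5]
finger_gap: 0.0133
```

Emit:
move_arm --motion '[[[0,0,0],[0,0,0],0],[[0,0,0],[0,0,0],0],[[0,0,0],[0,0,0],0]]'

```text
t: 4.87
tool_pos: [0.5475, 0.3412, 0.1227]
tcp_rot: [0.089, 0.996, -0.001, -0.001]
ft_force: [0.7, 0.3, 0.3]
finger_gap: 0.0135
```

```bash
python3 - <<'E'
from h import *
np.set_printoptions(precision=4,suppress=True)
d=snap('wrist','w2');e=snap('side','s2'); s=sensors.get_state(); print(s['t'],s['tool_pos'],s['tcp_rot'],s['ft_force'],tool([.5498,.34,.1]))
D=load('w2');S=load('s2');p=s['tool_pos']
foot=p+[0,0,-.046]
print('hole w',proj(D,[.5498,.34,.052]),'foot',proj(D,foot),'side hole',proj(S,[.5498,.34,.052]),'foot',proj(S,foot))
u,v=proj(S,[.5498,.34,.07]).astype(int);w,x=proj(D,[.5498,.34,.06]).astype(int)
a=cv2.resize(d['frame'][x-45:x+45,w-35:w+35],None,fx=5,fy=5,interpolation=2);b=cv2.resize(e['frame'][v-45:v+45,u-40:u+40],None,fx=5,fy=5,interpolation=2)
print('origins',w-35,x-45,u-40,v-45)
c=np.hstack([a[:450],b[:450]]);cv2.imwrite('pics/crop3.png',c)
E
```

```text
4.9667 [0.5478 0.3414 0.123 ] [ 0.0889  0.996  -0.0012 -0.0009] [ 0.0537  0.3712 -0.6143] [-2.2441 -0.9566 23.0458]
hole w [253.8278 201.8628] foot [254.7726 209.0245] side hole [257.5806 165.1519] foot [256.6138 157.1726]
origins 218 159 217 114
```

View pics/crop3.png

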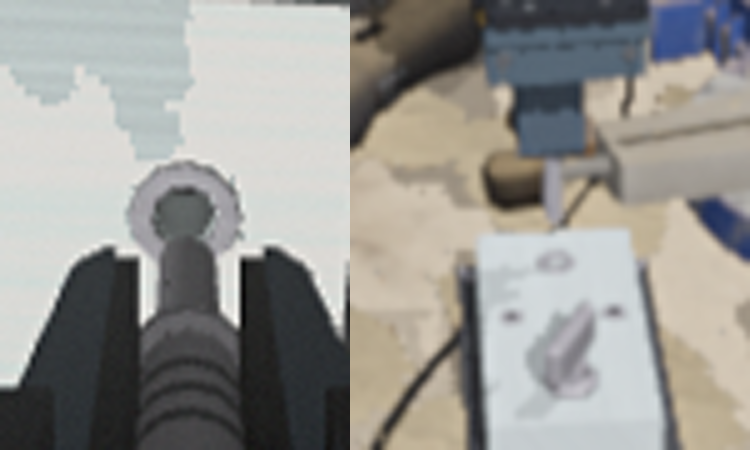

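Wrist crop: bush centre at (255.0,201.6) and pin foot axis at u≈255.6. Side crop: tip at (258,158), bush at (258,166). They line up to within 1–2 mm, so I'll shift slightly, lower to just above the bush and look again.

Emit:
move_arm --motion '[[[-1.5,-0.6,8],[0,0,0],0],[[-1.5,-0.6,16],[0,0,0],0],[[-1.5,-0.6,20],[0,0,0],0],[[-1.5,-0.6,20],[0,0,0],0],[[-1.5,-0.6,20],[0,0,0],0]]'

```text
t: 5.38
tool_pos: [0.5489, 0.3403, 0.1025]
tcp_rot: [0.089, 0.996, -0.001, -0.001]
ft_force: [-0.5, 0.3, -0.5]
finger_gap: 0.0134
```

```bash
python3 - <<'E'
from h import *
np.set_printoptions(precision=4,suppress=True)
d=snap('wrist','w3');e=snap('side','s3'); s=sensors.get_state(); print(s['t'],s['tool_pos'],s['tcp_rot'],s['ft_force'],tool([.5498,.34,.1]))
D=load('w3');S=load('s3');p=s['tool_pos']
foot=p+[0,0,-.046]
print('hole w',proj(D,[.5498,.34,.052]),'foot',proj(D,foot),'side hole',proj(S,[.5498,.34,.052]),'foot',proj(S,foot))
a=cv2.resize(d['frame'][165:235,225:285],None,fx=7,fy=7,interpolation=2);b=cv2.resize(e['frame'][135:184,237:279],None,fx=10,fy=10,interpolation=2)[:490,:370]
cv2.imwrite('pics/crop4.png',np.hstack([a[:490],b]))
E
```

```text
5.4833 [0.5492 0.3406 0.1031] [ 0.0889  0.996  -0.0012 -0.0009] [ 0.5195 -0.3269  0.463 ] [-0.7265 -0.4444  3.125 ]
hole w [254.3752 207.7604] foot [254.8631 209.0639] side hole [257.5806 165.1519] foot [257.2752 163.4959]
```

View pics/crop4.png

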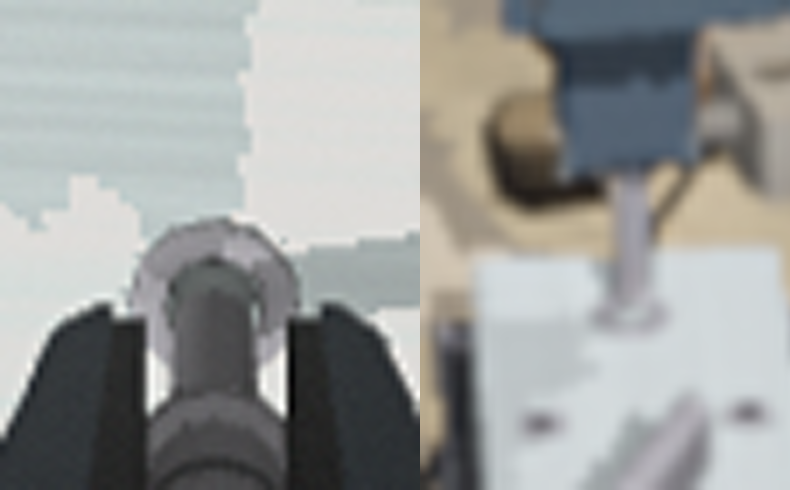

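The pin and bush are centred sideways within about 0.4 mm (wrist crop u 213 against 214–216, side crop both at 632). Fore and aft needs about 0.8 mm. Probing down now.

Emit:
move_arm --motion '[[[-0.8,0,2],[0,0,0],0],[[-0.8,0,4],[0,0,0],0],[[-0.8,0,6],[0,0,0],0],[[-0.8,0,8],[0,0,0],0],[[-0.8,0,9],[0,0,0],0]]'

```text
t: 5.9
tool_pos: [0.5498, 0.3403, 0.0937]
tcp_rot: [0.089, 0.996, -0.001, -0.001]
ft_force: [-0.5, -0.2, 0.3]
finger_gap: 0.0137
```

Emit:
move_arm --motion '[[[0,0,4],[0,0,0],0],[[0,0,8],[0,0,0],0],[[0,0,12],[0,0,0],0],[[0,0,16],[0,0,0],0],[[0,0,20],[0,0,0],0]]'

```text
t: 6.32
tool_pos: [0.5496, 0.3403, 0.0732]
tcp_rot: [0.089, 0.996, -0.001, -0.001]
ft_force: [-1.5, 0.3, -0.4]
finger_gap: 0.0134
```

Emit:
move_arm --motion '[[[0,0,4],[0,0,0],0],[[0,0,8],[0,0,0],0],[[0,0,12],[0,0,0],0],[[0,0,15],[0,0,0],0],[[0,0,16],[0,0,0],0]]'

```text
t: 6.73
tool_pos: [0.5497, 0.3401, 0.0575]
tcp_rot: [0.089, 0.996, -0.002, -0.001]
ft_force: [-7.3, -6.2, 21.6]
finger_gap: 0.0134
```

There is 21.6 N of upward force at TCP z 0.0575 (0.058 expected), so the collar is on the bush. Releasing.

Emit:
move_arm --motion '[[[0,0,0],[0,0,0],0.5],[[0,0,0],[0,0,0],0.5],[[0,0,0],[0,0,0],0.5],[[0,0,0],[0,0,0],0.5],[[0,0,0],[0,0,0],0.5]]'

```text
t: 7.15
tool_pos: [0.5497, 0.3401, 0.0574]
tcp_rot: [0.089, 0.996, -0.002, -0.001]
ft_force: [-0.1, -0.7, 0.2]
finger_gap: 0.0432
```

Emit:
move_arm --motion '[[[0,0,-2],[0,0,0],0.5],[[0,0,-4],[0,0,0],0.5],[[0,0,-20],[0,0,0],0.5],[[0,0,-50],[0,0,0],0.5],[[0,0,-80],[0,0,0],0.5]]'

```text
t: 7.57
tool_pos: [0.5493, 0.34, 0.1377]
tcp_rot: [0.089, 0.996, -0.002, -0.002]
ft_force: [0.7, -0.2, -0.3]
finger_gap: 0.0456
```

```bash
python3 - <<'E'
from h import *
np.set_printoptions(precision=4,suppress=True)
d=snap('wrist','w4');e=snap('side','s4'); s=sensors.get_state(); print(s['t'],s['tool_pos'],s['tcp_rot'],s['ft_force'],s['joint_positions'],tool([.523,.234,.1]))
D=load('w4');S=load('s4')
print('pin top pred w',proj(D,[.5498,.34,.092]),'side',proj(S,[.5498,.34,.092]))
a=d['frame'][60:260,:];b=cv2.resize(e['frame'][130:230,220:300],None,fx=2.5,fy=2.5,interpolation=2)
c=np.zeros((250,720,3),np.uint8);c[:200,:512]=a;c[:,515:715]=b;cv2.imwrite('pics/crop5.png',c)
E
```

```text
7.6667 [0.5523 0.3417 0.1424] [0.0888 0.996  0.0004 0.0015] [ 1.3138  0.4582 -0.2143] [ 0.5186  0.3894  1.8718 -0.0014  0.8774 -0.8735] [   9.9353 -111.2769   42.2159]
pin top pred w [254.732 209.273] side [257.4105 152.5213]
```

View pics/crop5.png

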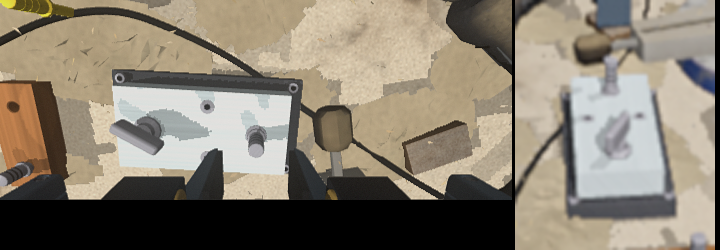

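The pin is seated upright in the bush: wrist top at about (256,212), side top at (259,154), close to the predictions. Now to the wing at (0.523,0.234), with the wing at about 46° and the jaws at 136°.

Emit:
move_arm --motion '[[[2,-22,0],[0,0,-0.12],0.5],[[4,-44,0],[0,0,-0.24],0.5],[[6,-66,0],[0,0,-0.36],0.5],[[8,-88,0],[0,0,-0.48],0.5],[[10,-111,0],[0,0,-0.6],0.5]]'

```text
t: 8.08
tool_pos: [0.5223, 0.2334, 0.1419]
tcp_rot: [-0.213, 0.977, -0.0, 0.001]
ft_force: [1.0, 0.3, -0.3]
finger_gap: 0.0459
```

Emit:
move_arm --motion '[[[0,0,0],[0,0,-0.12],0.5],[[0,0,0],[0,0,-0.24],0.5],[[0,0,0],[0,0,-0.36],0.5],[[0,0,0],[0,0,-0.38],0.5],[[0,0,0],[0,0,-0.38],0.5]]'

```text
t: 8.5
tool_pos: [0.5222, 0.2333, 0.1417]
tcp_rot: [-0.392, 0.92, -0.0, 0.001]
ft_force: [-0.1, 1.2, -0.3]
finger_gap: 0.0455
```

```bash
python3 - <<'E'
from h import *
np.set_printoptions(precision=4,suppress=True)
d=snap('wrist','w5'); s=sensors.get_state(); Q=R.from_quat(s['tcp_rot']);y=Q.apply([0,1,0]);print(s['t'],s['tool_pos'],'jaw',np.degrees(np.arctan2(y[1],y[0])),s['joint_positions'],tool([.523,.234,.067]))
D=load('w5');print(proj(D,[.523,.234,.085]))
c=cv2.resize(d['frame'][140:260,165:345],None,fx=4,fy=4,interpolation=2);cv2.imwrite('pics/crop6.png',c)
E
```

```text
8.55 [0.5222 0.2334 0.1417] jaw 136.1107342028031 [ 0.3798  0.2796  2.0295 -0.0008  0.8299 -1.9952] [-0.8282 -0.02   74.6992]
[254.8011 204.3954]
```

View pics/crop6.png

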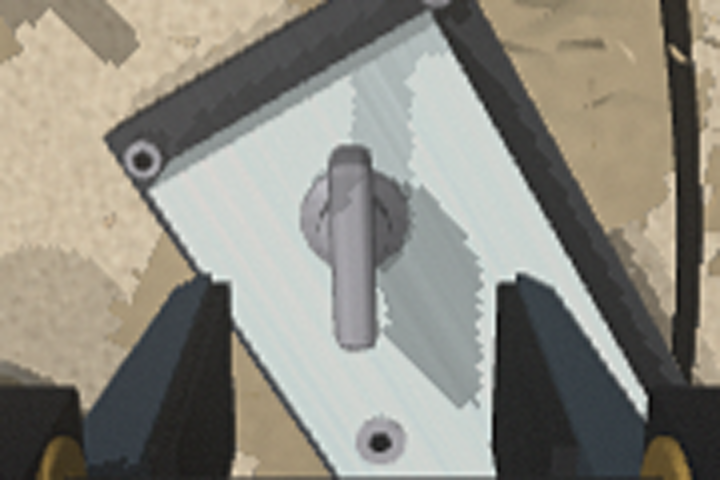

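The wing is vertical in the crop (jaws aligned to within about 2°) and its centre is about 1.4 mm left of the jaw centre. Descending with that correction and gripping.

Emit:
move_arm --motion '[[[-1,-1.4,25],[0,0,0],0.5],[[-1,-1.4,50],[0,0,0],0.5],[[-1,-1.4,65],[0,0,0],0.5],[[-1,-1.4,73],[0,0,0],0.5],[[-1,-1.4,73],[0,0,0],0.5]]'

```text
t: 8.97
tool_pos: [0.5232, 0.2329, 0.0671]
tcp_rot: [-0.391, 0.921, -0.0, -0.0]
ft_force: [-0.2, 0.0, -0.3]
finger_gap: 0.0456
```

Emit:
move_arm --motion '[[[0,0,0],[0,0,0],0],[[0,0,0],[0,0,0],0],[[0,0,0],[0,0,0],0],[[0,0,0],[0,0,0],0],[[0,0,0],[0,0,0],0]]' --squeeze 15

```text
t: 9.38
tool_pos: [0.5235, 0.233, 0.0677]
tcp_rot: [-0.391, 0.921, -0.0, 0.001]
ft_force: [0.1, 0.1, -0.3]
finger_gap: 0.0152
```

Emit:
move_arm --motion '[[[0,0,0],[0,0,0],0],[[0,0,0],[0,0,0],0],[[0,0,0],[0,0,0],0]]'

```text
t: 9.63
tool_pos: [0.5242, 0.2322, 0.0679]
tcp_rot: [-0.391, 0.92, -0.001, 0.001]
ft_force: [7.0, -10.2, -4.7]
finger_gap: 0.01
```

```bash
python3 - <<'E'
from h import *
s=sensors.get_state();print(s)
E
```

```text
{'t': 9.6333, 'joint_positions': array([ 0.37725969,  0.40095553,  2.04062021, -0.00321955,  0.69802199,
       -1.99407963]), 'joint_vel': array([-2.19455658e-04,  5.34293477e-05, -7.87459270e-04,  1.13836737e-03,
        2.20932909e-03, -2.35266380e-03]), 'tau': array([ 7.34712258e+00, -6.79474139e+01, -3.08336270e+01,  2.09664322e+00,
        7.51036797e-01,  4.87904681e-02]), 'tool_pos': array([0.52423402, 0.23218608, 0.06790156]), 'tcp_rot': array([-0.39080253,  0.92047342, -0.00105852,  0.00097336]), 'ft_force': array([  6.96012231, -10.22682718,  -4.67656959]), 'torque': array([-1.89430034, -1.23339469,  0.09423451]), 'finger_gap': 0.009990835228731695}
```

Gap is 10.0 mm, so the wing is gripped. Turning clockwise (+tool z).

Emit:
move_arm --motion '[[[0,-0.7,0],[0,0,0.08],0],[[0,-0.7,0],[0,0,0.16],0],[[0,-0.7,0],[0,0,0.24],0],[[0,-0.7,0],[0,0,0.32],0],[[0,-0.7,0],[0,0,0.4],0]]'

```text
t: 10.05
tool_pos: [0.5242, 0.2321, 0.0679]
tcp_rot: [-0.198, 0.98, -0.0, 0.001]
ft_force: [-4.2, 7.3, -0.9]
finger_gap: 0.0102
```

```bash
cat > st.py <<'E'
from h import *
np.set_printoptions(precision=4,suppress=True)
s=sensors.get_state(); Q=R.from_quat(s['tcp_rot']);y=Q.apply([0,1,0])
print(s['t'],s['tool_pos'],'jaw',round(np.degrees(np.arctan2(y[1],y[0])),2),'F tool',Q.inv().apply(s['ft_force']),'M',Q.inv().apply(s['torque']),'q6',s['joint_positions'][5],s['finger_gap'],'tilt',Q.apply([0,0,1]))
E
python3 st.py
```

```text
10.05 [0.5242 0.2321 0.0679] jaw 112.84 F tool [1.0234 8.3693 0.8704] M [-1.6074  0.1801 -0.0502] q6 -1.5911653727821302 0.010190128233331213 tilt [ 0.0019 -0.0006 -1.    ]
```

Emit:
move_arm --motion '[[[0,0.5,0],[0,0,0.06],0],[[0,0.5,0],[0,0,0.12],0],[[0,0.5,0],[0,0,0.18],0],[[0,0.5,0],[0,0,0.24],0],[[0,0.5,0],[0,0,0.3],0]]'

```text
t: 10.47
tool_pos: [0.5241, 0.2326, 0.068]
tcp_rot: [-0.048, 0.999, -0.0, 0.001]
ft_force: [1.5, 0.6, -3.9]
finger_gap: 0.0102
```

```bash
python3 st.py
```

```text
10.4667 [0.5241 0.2326 0.068 ] jaw 95.48 F tool [-1.5519  0.4973  3.8959] M [-0.0579 -0.1603 -0.0662] q6 -1.287287642383252 0.010165476782595738 tilt [ 0.0021 -0.0005 -1.    ]
```

Turned 0.71 rad with friction only (−0.066 N·m). Continuing.

Emit:
move_arm --motion '[[[0,0,0],[0,0,0.05],0],[[0,0,0],[0,0,0.1],0],[[0,0,0],[0,0,0.15],0],[[0,0,0],[0,0,0.2],0],[[0,0,0],[0,0,0.25],0]]'

```text
t: 10.88
tool_pos: [0.5241, 0.2327, 0.068]
tcp_rot: [0.078, 0.997, -0.0, 0.001]
ft_force: [1.4, 2.9, -4.5]
finger_gap: 0.0103
```

```bash
python3 st.py
```

```text
10.8833 [0.5241 0.2327 0.068 ] jaw 81.0 F tool [-0.9677  3.0922  4.5091] M [-0.6962 -0.0701 -0.0576] q6 -1.0347777397669913 0.010335004765310445 tilt [ 0.0024 -0.0002 -1.    ]
```

Emit:
move_arm --motion '[[[0,0,0],[0,0,0.05],0],[[0,0,0],[0,0,0.1],0],[[0,0,0],[0,0,0.15],0],[[0,0,0],[0,0,0.2],0],[[0,0,0],[0,0,0.2],0]]'

```text
t: 11.3
tool_pos: [0.5239, 0.2329, 0.0681]
tcp_rot: [0.178, 0.984, 0.0, 0.001]
ft_force: [-0.6, 2.5, -1.9]
finger_gap: 0.0127
```

```bash
python3 st.py
```

```text
11.3 [0.5239 0.2329 0.0681] jaw 69.45 F tool [1.4234 2.098  1.9183] M [-0.3685  0.4574 -0.603 ] q6 -0.8328329292361378 0.012745837195118959 tilt [ 0.0022 -0.0002 -1.    ]
```

Torque is −0.60 N·m and the jaws have wedged to 12.7 mm, so the screw is seated. The wing lags the jaws by about 5°, which puts the seat at jaw ≈ 74.4°. Hold briefly, then relax to square up and check.

Emit:
move_arm --motion '[[[0,0,0],[0,0,0.01],0],[[0,0,0],[0,0,0.01],0],[[0,0,0],[0,0,-0.03],0],[[0,0,0],[0,0,-0.06],0],[[0,0,0],[0,0,-0.075],0]]'

```text
t: 11.72
tool_pos: [0.5239, 0.2329, 0.0681]
tcp_rot: [0.14, 0.99, 0.0, 0.001]
ft_force: [1.0, 1.7, -3.9]
finger_gap: 0.0109
```

```bash
python3 st.py
```

```text
11.7167 [0.5239 0.2329 0.0681] jaw 73.88 F tool [-0.5225  1.8728  3.8919] M [-0.3694 -0.0364 -0.3445] q6 -0.9103112863242674 0.010909705718837238 tilt [ 0.0023 -0.0001 -1.    ]
```

Extrapolating the gap back to 10.1 mm puts the seat at jaw ≈ 75.6°, 1.05 rad from the start and within the stated range. Backing off to jaw ≈ 165.6°, i.e. +1.6 rad from here.

Emit:
move_arm --motion '[[[0,0,0],[0,0,-0.09],0],[[0,0,0],[0,0,-0.18],0],[[0,0,0],[0,0,-0.27],0],[[0,0,0],[0,0,-0.36],0],[[0,0,0],[0,0,-0.45],0]]'

```text
t: 12.13
tool_pos: [0.5239, 0.2325, 0.0681]
tcp_rot: [-0.086, 0.996, -0.0, 0.001]
ft_force: [0.8, -3.5, -1.5]
finger_gap: 0.0103
```

Emit:
move_arm --motion '[[[0,0,0],[0,0,-0.09],0],[[0,0,0],[0,0,-0.18],0],[[0,0,0],[0,0,-0.27],0],[[0,0,0],[0,0,-0.36],0],[[0,0,0],[0,0,-0.45],0]]'

```text
t: 12.55
tool_pos: [0.5241, 0.2321, 0.068]
tcp_rot: [-0.309, 0.951, -0.001, 0.001]
ft_force: [1.7, -5.3, -3.3]
finger_gap: 0.0097
```

```bash
python3 st.py
```

```text
12.55 [0.5241 0.2321 0.068 ] jaw 125.94 F tool [ 1.701  -5.2557  3.2628] M [0.8932 0.1965 0.0508] q6 -1.8190501602680043 0.009724110667181953 tilt [ 0.0023 -0.0009 -1.    ]
```

Now at 125.9°, with 39.6° (0.69 rad) to go.

Emit:
move_arm --motion '[[[0,-0.4,0],[0,0,-0.08],0],[[0,-0.4,0],[0,0,-0.16],0],[[0,-0.4,0],[0,0,-0.24],0],[[0,-0.4,0],[0,0,-0.32],0],[[0,-0.4,0],[0,0,-0.4],0]]'

```text
t: 12.97
tool_pos: [0.5245, 0.2317, 0.0681]
tcp_rot: [-0.493, 0.87, -0.001, 0.001]
ft_force: [1.9, 0.5, -4.1]
finger_gap: 0.01
```

Emit:
move_arm --motion '[[[0,0,0],[0,0,-0.08],0],[[0,0,0],[0,0,-0.16],0],[[0,0,0],[0,0,-0.24],0],[[0,0,0],[0,0,-0.29],0],[[0,0,0],[0,0,-0.29],0]]'

```text
t: 13.38
tool_pos: [0.5247, 0.2315, 0.0681]
tcp_rot: [-0.614, 0.789, -0.001, 0.001]
ft_force: [4.1, -0.3, -5.0]
finger_gap: 0.0099
```

Emit:
move_arm --motion '[[[0,0,0],[0,0,0],0],[[0,0,0],[0,0,0],0],[[0,0,0],[0,0,0],0],[[0,0,0],[0,0,0],0]]'

```text
t: 13.72
tool_pos: [0.5248, 0.2315, 0.0681]
tcp_rot: [-0.614, 0.789, -0.001, 0.001]
ft_force: [1.2, -1.1, -4.9]
finger_gap: 0.0102
```

```bash
python3 st.py; python3 - <<'E'
from h import *
e=snap('side','s7');t=snap('top','t7')
for f,g in(('top0','t7'),('side0','s7')): pass
b=cv2.resize(e['frame'][120:270,160:370],None,fx=2,fy=2,interpolation=2);a=cv2.resize(t['frame'][90:300,170:370],None,fx=1.8,fy=1.8,interpolation=2)
c=np.zeros((380,785,3),np.uint8);c[:300,:420]=b;c[:378,422:782]=a;cv2.imwrite('pics/crop7.png',c)
E
```

```text
13.7167 [0.5248 0.2315 0.0681] jaw 165.75 F tool [ 0.7748 -1.4291  4.8904] M [ 0.0789 -0.3052  0.0637] q6 -2.515067077206558 0.010163994225619187 tilt [ 0.0031 -0.0006 -1.    ]
```

View pics/crop7.png

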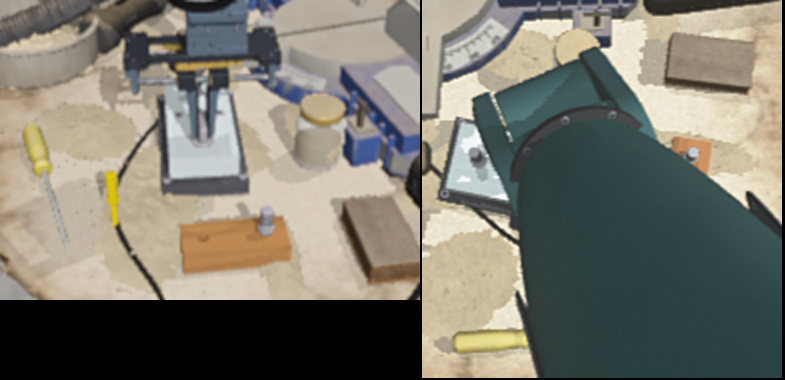

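The final view shows the pin in the bush (crop (478,155)), the fingers on the wing, and the short pin, jar, block and screwdriver where they were. Handing in.

```bash
python3 -c "
from cell import job; print(job.finish_job())"; python3 st.py
```

```text
the job is handed in; nothing more can be done
None
the job is handed in; nothing more can be done
```

I put the long pin (the taller, robot-side one) in the jig's bushed hole and let go of it. I then turned the thumbscrew clockwise to its seat and backed it off a quarter turn. The job was handed in at about 14 s of robot time with the wing still gripped; no verdict was reported.

**Pin:** it bottomed at TCP height 57.5 mm (58 expected) with 21.6 N of push. The wrist and side views after release showed it upright in the bush.

**Thumbscrew seat:** turning torque rose from 0.06 to 0.60 N·m and the jaws wedged open to 12.7 mm, so the screw was on its stop. The seat angle, jaw ≈ 75.6°, is inferred from the jaw gap. My first estimate was 74.4°, about 1° different and well inside the ±16° tolerance.

**Final state:** the jaws were at 165.75°, about 90° back from the seat. The gap was 10.2 mm with a 15 N squeeze setting.

**Surroundings:** the short pin, jar, sanding block and screwdriver looked unmoved in the last side and top pictures. I checked that by eye only, and the arm hid part of the top view.

No check failed.

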